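Swing a side frame into line on the lining-up board

TASK

On the green lining-up board lies a flat steel side frame, skewed, with one end bearing on the steel post. Swing its free end away from the robot, pivoting it about the post, until the frame lies along the white line and is gently brought about up to the brass stop pin, not forced against it. Keep it flat on the board and its pivot end at the post, leave the spare frame on the bench alone, then let go and move clear.

Things in the scene. Friction and masses are not known exactly. Their poses are not given: they have to be found in the camera images.
- side_frame: Flat steel frame to swing, 236x33x12 mm, 0.4 kg, loose on the board. y: pivot end to free end; z up. Metal spans x 9..42, y -18..218, z 0..12 mm. The plain edge (x=9) faces the robot, bears on the post and is pushed; the far edge has two 13 mm brackets (y 33..63, 107..137). Origin: underside, 9 mm off the metal: the post's axis while it bears. Starts 0.45..0.8 rad counter-clockwise of the line.
- lining_board: Green board, 260x300x6 mm, fixed. Origin: on the axis of the steel post (16 mm diameter, top 32 mm above the bench), at the board's underside; x away from the robot, y along the white line, z up. Board spans x -200..60, y -40..260 mm. The white line runs along y at x 25.5 mm, under the frame's middle when home. Home: frame's y axis parallel to the board's y, frame's origin at the post's axis.
- stop_pin (a point): Centre of the top of the brass stop pin fixed in the board, 11 mm in diameter, top 26 mm above the bench, at x 51.5, y 160 mm in the board's frame. The frame's bracket edge is 4 mm from it when home; the pin stops it from swinging farther.
- spare_frame: A second, similar steel side frame, 237x48x16 mm, loose on the bare bench to the right of the board. Bystander, to be left alone. Origin: centre of its underside; y along its length.

How it is judged:
By the outcome, as a careful person would: the job done as asked, in the order asked, and still so for the second after the job is handed in, with the robot touching nothing.
It also fails if it takes over 35 s, if anything falls off the work surface, if the arm or the gripper's body presses on something with over 40 N, if the wrist force passes 120 N, or if a joint passes its speed limit or range.

ROBOT

A 7-joint arm with a two-finger parallel gripper is mounted at the origin on a cart in front of the work surface, level with it; the furniture and walls round the work are solid. World frame = base frame: x ahead of the robot, y to its left, z up, the work surface at z = 0. Lengths are in mm, angles in rad, forces in N, time in s.
With the tool pointing down it reaches from about 425 to 950 mm from the base axis. Payload 4.7 kg.
Tool frame: the origin (TCP) lies where the fingers leave the gripper's body, on its centre line; the fingertips stand 73 mm ahead of it and the grasp point (between the pads) lies 54 mm ahead of it (r.tip_reach is the distance from the TCP to the fingertips, in mm); z points along the fingers, y is the line along which they close (so a half turn about z gives the same grasp; the last joint's range is limited). The gripper opens to 85 mm and grips with 20 to 120 N. Pads are 22 mm wide; open, the fingers measure 114 mm over their backs; the gripper's body (76 mm by 85 mm) begins 54 mm behind the grasp point. The pads swing forward as they close: fully open they stand 13 mm farther back than shut.
Start: joints at [1.087, 0.469, -0.049, 1.532, 0.024, 1.141, -0.082], TCP at [296.557, -606.378, 303.935] pointing down, gripper open.
Joint ranges: [-2.59, 2.59], [-0.33, 1.99], [-1.39, 1.29], [0.1, 2.45], [-1.04, 4.18], [0.21, 1.99], [-2.66, 2.66]. Speed limits (rad/s): [2.57, 2.57, 3.14, 3.14, 3.14, 3.14, 3.14].

INTERFACE

Orientations are given as [roll, pitch, yaw] about the fixed x, y, z axes, in that order (R = Rz(yaw) Ry(pitch) Rx(roll)).
In Python, from cell import sensors, vision, r gives the robot as it stands.
- The arm moves only by the tool servo_tool, never from a script. Its arguments are lists of equal length, an entry for each row: "xyz": the shift along the tool's x, y, z in cm, a list of three; "turn": the turn about the tool's z in rad; "jaw": the opening, from 0 (shut) to 1 (fully open). In form: {"xyz": [[dx, dy, dz], ...], "turn": [turn, ...], "jaw": [jaw, ...]}. A call has 1 to 10 rows; each row is the pose to reach, as a shift and turn from the pose commanded when the call began, along the tool's axes at that moment; what a row does not reach only later rows make up. A row lasts 1/10 s, in which the tool goes at most 50 mm and 8.59 degrees, less where a joint would pass 70% of its speed; a pose out of reach is approached as far as the arm can. A call with a gripper value outside its range is refused whole. The fingers move at their own pace and stop on an object; the grip force is fixed at half the most. Time passes only in rows, so rows that repeat a pose let the fingers close. It gives the time, the measured TCP pose, the force, the opening and the grip force at its end, in the units of the state.
- sensors.get_state(): the state, without advancing time (a new reading comes with each control period).
- vision.snapshot(name): name is "side" or "top" or "wrist"; returns a dict with "color" (384x512x3 uint8, red, green, blue), "fx", "fy", "cx", "cy" (pixels), "eye" and "orientation" of the camera in the world. Camera axes: x right, y up, looking along -z (the intrinsics and any distortion apply to the point x, -y, -z); pixel columns grow to the right and rows downward; lengths in mm; the calibration is good to about 2 mm. A picture is of the moment at which its call begins. There is no depth.
- r.sign_off(): hands the job in; it is judged then, once.
The state is a dict: "clock": time; "qpos": joint angles; "joint_velocities": joint speeds; "joint_efforts": joint torques, N m; "tool_pos": TCP position; "tool_rot": TCP orientation; "wrist_force": force on the tool from outside, world axes, zero at the start; "ft_torque": the same for the moment, N m; "width": finger opening in mm; "grasp_force": force on a finger pad.
Only numpy, scipy, OpenCV 4.12 (cv2) and the standard library are available. Lean on these libraries where they do the work, as an engineer would, in place of code of your own. Each camera call takes 0.05 s, during which the arm holds its last target. There are 200 camera calls.

## Working session

There is one attempt and no reset: what is moved stays moved. The work goes in short steps, Python scripts to look and compute and a tool call to move; the robot and the scene stay as the last step left them, time stands still between calls to the robot, and variables do not carry over. Pictures are saved under pics/ and viewed, at most 10 in all, crops included, and the job is handed in when it is done.

Besides the shell and the picture viewer there is one more tool, called after ">>>" by a JSON object that holds its "api" and its "payload", one argument or row to a line. servo_tool: Moves the arm, as the interface text tells. Its arguments: {"type":"object","properties":{"xyz":{"type":"array"},"turn":{"type":"array"},"jaw":{"type":"array"}},"required":["xyz","turn","jaw"]}

```bash
mkdir -p pics
python3 - <<'E'
from cell import sensors, vision, r
import cv2,pickle
for n in ("top","side"):
    s=vision.snapshot(n); cv2.imwrite(f"pics/{n}0.png",s["color"][:,:,::-1]); pickle.dump(s,open(f"{n}0.pkl","wb"))
    print(n,s["fx"],s["cx"],s["cy"],s["eye"],s["orientation"],[k for k in s])
st=sensors.get_state();print(st["clock"],st["tool_pos"],st["tool_rot"],r.tip_reach,st["width"],st["wrist_force"])
E
```

```text
top 383.8578557528352 254.66071754651182 189.27441462771804 [ 545.98948677 -188.06618693 1179.88416038] [ 0.04786841 -0.0055778  -1.55580428] ['color', 'fx', 'fy', 'cx', 'cy', 'eye', 'orientation']
side 485.00741614780685 252.11879742667824 188.1790614577276 [1244.49522722  127.31179118 1416.42286601] [0.48435005 0.01083601 1.96847735] ['color', 'fx', 'fy', 'cx', 'cy', 'eye', 'orientation']
0.1 [ 296.36766236 -606.03473826  302.94918445] [-3.13984277e+00  3.83421921e-05  4.54818102e-01] 72.6 85.6853977556617 [ 0.14406435 -0.11349202  0.62375757]
```

View pics/top0.png

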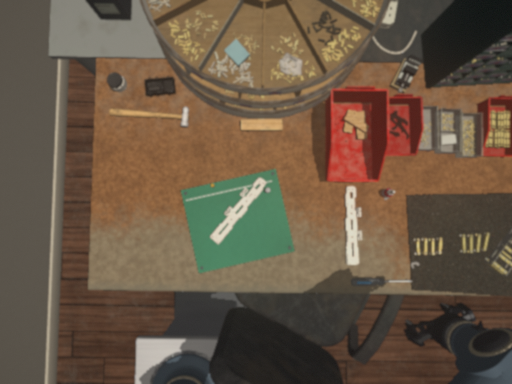

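View pics/side0.png

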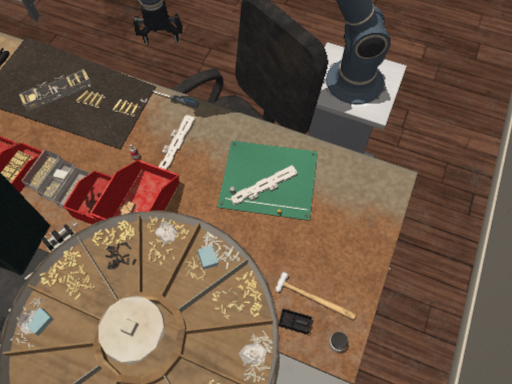

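The top view shows the board around (237,220) and the white line from about (185,200) to (270,181). The frame runs from its pivot end at (264,182), by the post, to its free end at (215,240). The spare frame is at (352,225). The side view agrees.

```bash
cat > h.py <<'E'
import numpy as np, cv2
from scipy.spatial.transform import Rotation as R
def ray(s,uv,z):
    uv=np.atleast_2d(np.asarray(uv,float))
    d=np.c_[(uv[:,0]-s["cx"])/s["fx"],-(uv[:,1]-s["cy"])/s["fy"],-np.ones(len(uv))]
    d=d@R.from_euler("xyz",s["orientation"]).as_matrix().T
    e=np.array(s["eye"]); return (e+d*((z-e[2])/d[:,2:3]))[:,:2]
def proj(s,p):
    c=(np.atleast_2d(p)-s["eye"])@R.from_euler("xyz",s["orientation"]).as_matrix()
    return np.c_[s["cx"]-s["fx"]*c[:,0]/c[:,2],s["cy"]+s["fy"]*c[:,1]/c[:,2]]
def board(s):
    """(post axis, yaw) from the green mask's hull"""
    h=cv2.cvtColor(s["color"],cv2.COLOR_RGB2HSV)
    m=cv2.inRange(h,(65,90,40),(95,255,255))
    cs=cv2.findContours(m,0,1)[0]; c=cv2.convexHull(max(cs,key=cv2.contourArea))
    w=ray(s,c[:,0],6).astype(np.float32)
    (ct,sz,a)=cv2.minAreaRect(w); return np.array(ct),sz,a,cv2.boundingRect(c)
def frame(s,roi,z=12+6,lo=150):
    """white blob inside roi: centre, angle"""
    x,y,w,h=roi; hs=cv2.cvtColor(s["color"],cv2.COLOR_RGB2HSV)
    m=np.zeros(hs.shape[:2],np.uint8); m[y:y+h,x:x+w]=cv2.inRange(hs,(0,0,lo),(179,70,255))[y:y+h,x:x+w]
    cs=cv2.findContours(m,0,1)[0]; c=max(cs,key=cv2.contourArea)
    return cv2.minAreaRect(ray(s,c[:,0],z).astype(np.float32)), m
E
python3 - <<'E'
import pickle,cv2; from h import *
for n in("top","side"):
    s=pickle.load(open(n+"0.pkl","rb")); b=board(s); print(n,b); f,m=frame(s,b[3]); print(f)
    x,y,w,h=b[3]; k=5 if n=="top" else 5
    cv2.imwrite(f"pics/{n}c.png",cv2.resize(s["color"][y-4:y+h+4,x-4:x+w+4,::-1],None,fx=k,fy=k,interpolation=2)); print(x-4,y-4)
E
```

```text
top (array([ 496.71911621, -143.39370728]), (230.6375274658203, 290.79119873046875), 13.821986198425293, (185, 177, 107, 95))
((581.3309936523438, -102.95674133300781), (161.7772979736328, 252.6636505126953), 51.0455436706543)
181 173
side (array([ 511.36227417, -138.41574097]), (256.27777099609375, 295.5242614746094), 13.580343246459961, (218, 141, 99, 79))
((551.1028442382812, -144.09982299804688), (48.42575454711914, 253.8695831298828), 52.1229362487793)
214 137
```

View pics/topc.png

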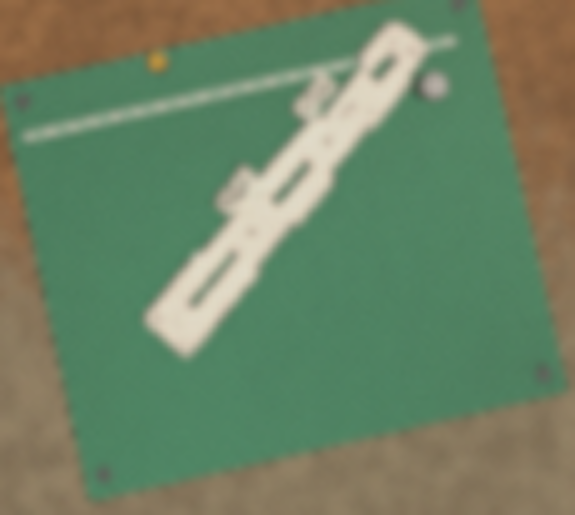

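View pics/sidec.png

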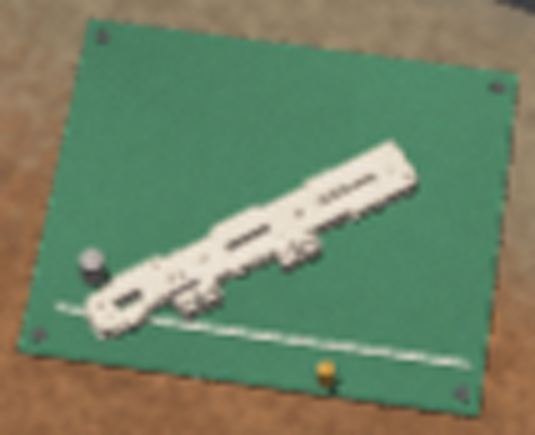

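The crops give these pixel positions. In the top crop the post is at (434,86), the pin at (158,62) and the frame's free-end corners at (145,320) and (187,358). In the side crop the post is at (92,258), the pin at (326,367) and the free-end corners at (392,140) and (416,172).

Run:
```python
import pickle; from h import *
from cell import sensors, r
off={"top":(181,173),"side":(214,137)}
P={"top":dict(post=(434,83),pin=(158,60),f1=(145,320),f2=(187,358),pe=(425,48)),
   "side":dict(post=(92,255),pin=(326,365),f1=(416,175),f2=(392,140))}
Z=dict(post=32,pin=26,f1=18,f2=18,pe=18)
A={}
for n in P:
    s=pickle.load(open(n+"0.pkl","rb"))
    for k,v in P[n].items():
        uv=(np.array(v)+.5)/5-.5+off[n]; w=ray(s,uv,Z[k])[0]; A.setdefault(k,[]).append(w); print(n,k,w.round(1))
M={k:np.mean(v,0) for k,v in A.items()}
d=M["pin"]-M["post"]; yaw=np.arctan2(d[1],d[0])-np.arctan2(160,51.5); print("board yaw",yaw,"dist",np.hypot(*d),np.hypot(160,51.5))
# frame angle: plain edge corner f2 = (9,218) in frame, about post
e=M["f2"]-M["post"]; a2=np.arctan2(e[1],e[0])-np.arctan2(218,9)
e=M["f1"]-M["post"]; a1=np.arctan2(e[1],e[0])-np.arctan2(218,42)
print("frame yaw",a2,a1,"rel",a2-yaw,"r",np.hypot(*(M['f2']-M['post'])),np.hypot(*e))
for n in P:
    s=pickle.load(open(n+"0.pkl","rb")); b=board(s); 
    h=cv2.cvtColor(s["color"],cv2.COLOR_RGB2HSV); x,y,w,hh=b[3]
    m=np.zeros(h.shape[:2],np.uint8); m[y:y+hh,x:x+w]=cv2.inRange(h,(0,0,170),(30,60,255))[y:y+hh,x:x+w]
    c=max(cv2.findContours(m,0,1)[0],key=cv2.contourArea); R0=cv2.minAreaRect(ray(s,c[:,0],18).astype(np.float32)); print(n,R0)
```

```text
top post [ 601.9 -231.8]
top pin [613.5 -65.7]
top f1 [457.  -60.2]
top f2 [434.7 -85.9]
top pe [ 623.7 -226.6]
side post [ 601.6 -229.5]
side pin [614.2 -62.2]
side f1 [458.1 -58.8]
side f2 [439. -83.]
board yaw 0.23890061167434418 dist 167.1156024913713 168.08405635276654
frame yaw 0.8866654092873121 0.8902677834323958 rel 0.6477647976129679 r 220.3612095829928 223.73749984921355
top ((542.3411865234375, -141.77853393554688), (45.81893539428711, 235.94444274902344), 52.29240036010742)
side ((547.0887451171875, -139.19271850585938), (44.99476623535156, 237.18800354003906), 51.17886734008789)
```

>>> {"api": "servo_tool", "payload": {
  "xyz": [
    [38.2,-38.6,0],
    [38.2,-38.6,0],
    [38.2,-38.6,0],
    [38.2,-38.6,0],
    [38.2,-38.6,0],
    [38.2,-38.6,0],
    [38.2,-38.6,0],
    [38.2,-38.6,0],
    [38.2,-38.6,0],
    [38.2,-38.6,0]
  ],
  "turn": [-2.0,-2.0,-2.0,-2.0,-2.0,-2.0,-2.0,-2.0,-2.0,-2.0],
  "jaw": [0.55,0.55,0.55,0.55,0.55,0.55,0.55,0.55,0.55,0.55]
}}

```text
clock: 1.1
tool_pos: [456.4, -130.7, 303.9]
tool_rot: [-3.141, 0.0, 1.961]
wrist_force: [1.3, -0.7, -0.6]
width: 46.6
grasp_force: 0.0
```

>>> {"api": "servo_tool", "payload": {
  "xyz": [
    [3.1,2.8,5],
    [3.1,2.8,10],
    [3.1,2.8,15],
    [3.1,2.8,17],
    [3.1,2.8,17],
    [3.1,2.8,17],
    [3.1,2.8,17]
  ],
  "turn": [-0.5,-0.5,-0.5,-0.5,-0.5,-0.5,-0.5],
  "jaw": [0.55,0.55,0.55,0.55,0.55,0.55,0.55]
}}

```text
clock: 1.8
tool_pos: [472.1, -93.6, 135.8]
tool_rot: [3.14, 0.003, 2.454]
wrist_force: [1.3, -0.3, 0.4]
width: 46.9
grasp_force: 0.0
```

Run:
```python
from cell import sensors, vision, r
import cv2
s=vision.snapshot("wrist"); cv2.imwrite("pics/w1.png",s["color"][:,:,::-1])
st=sensors.get_state();print(st["clock"],st["tool_pos"],st["tool_rot"],r.tip_reach,st["width"],st["qpos"],s["eye"],s["orientation"])
```

```text
1.85 [472.07434324 -93.67585036 135.93051436] [3.13999917 0.00392214 2.45367378] 72.6 46.79576207118425 [ 0.57618843  0.45197321 -0.57667512  2.11362295  0.39250269  0.67546978
  0.61817999] [415.1947345  -46.18643572 205.02687814] [-0.2981903  -0.00163434  0.88231198]
```

View pics/w1.png

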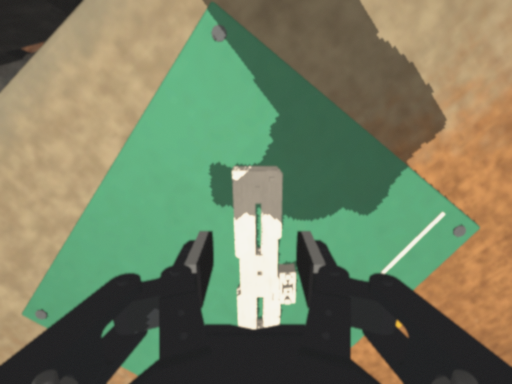

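The wrist view shows the frame centred between the fingers (fingers at columns about 210 and 300, frame edges at 234 and 282), with the free end at row 168. The alignment is good.

Run:
```python
from cell import vision,sensors
from h import *
s=vision.snapshot("wrist"); st=sensors.get_state()
p=np.array([(233,180),(282.5,180),(236,225),(281,225),(257,168)]); w=ray(s,p,18)
yaw=st["tool_rot"][2]; t=np.array(st["tool_pos"])[:2]
B=np.array([[np.cos(yaw),np.sin(yaw)],[np.sin(yaw),-np.cos(yaw)]])
print(w.round(1)); print("tool xy",((w-t)@B.T).round(1))
```

```text
[[ 443.3  -88.6]
 [ 465.4  -61.6]
 [ 470.8 -109.3]
 [ 492.   -83.6]
 [ 447.4  -70.1]]
tool xy [[ 25.4 -14.2]
 [ 25.4  20.6]
 [ -9.  -12.8]
 [ -9.1  20.5]
 [ 34.    2.7]]
```

>>> {"api": "servo_tool", "payload": {
  "xyz": [
    [0.4,0.3,1.5],
    [0.4,0.3,3],
    [0.4,0.3,4.2],
    [0.4,0.3,4.4],
    [0.4,0.3,4.6],
    [0.4,0.3,4.8],
    [0.4,0.3,4.8]
  ],
  "turn": [0,0,0,0,0,0,0],
  "jaw": [0.55,0.55,0.55,0.55,0.55,0.55,0.55]
}}

```text
clock: 2.6
tool_pos: [469.8, -88.6, 86.2]
tool_rot: [3.141, 0.001, 2.455]
wrist_force: [0.5, -0.4, 0.1]
width: 47.0
grasp_force: 0.0
```

>>> {"api": "servo_tool", "payload": {
  "xyz": [
    [0,0,0.2],
    [0,0,0.3],
    [0,0,0.4],
    [0,0,0.4],
    [0,0,0.4]
  ],
  "turn": [0,0,0,0,0],
  "jaw": [0.55,0.55,0.55,0.55,0.55]
}}

```text
clock: 3.1
tool_pos: [469.6, -88.5, 81.9]
tool_rot: [3.142, 0.0, 2.455]
wrist_force: [-1.2, 0.4, 0.0]
width: 46.6
grasp_force: 0.0
```

Run:
```python
from cell import vision
import cv2
s=vision.snapshot("wrist"); cv2.imwrite("pics/w2.png",s["color"][:,:,::-1])
```

```text
(no output)
```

View pics/w2.png

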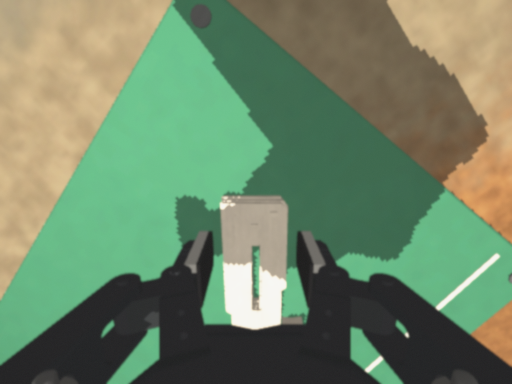

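Both fingers straddle the free end (frame columns 220–288, fingers at about 210 and 298) and touch nothing. I'll narrow the cage, then push along the arc with the near finger.

>>> {"api": "servo_tool", "payload": {
  "xyz": [
    [0,0,0.1],
    [0,0,0.1],
    [0,0,0.1],
    [0,0,0.1]
  ],
  "turn": [0,0,0,0],
  "jaw": [0.46,0.46,0.46,0.46]
}}

```text
clock: 3.55
tool_pos: [469.6, -88.5, 80.9]
tool_rot: [3.142, 0.0, 2.455]
wrist_force: [0.5, 0.4, 0.6]
width: 39.5
grasp_force: 0.0
```

>>> {"api": "servo_tool", "payload": {
  "xyz": [
    [0,0.2,0],
    [-0.08,0.67,0],
    [-0.16,1.15,0],
    [-0.26,1.62,0],
    [-0.37,2.08,0],
    [-0.5,2.55,0],
    [-0.63,3.01,0],
    [-0.78,3.47,0],
    [-0.94,3.92,0],
    [-1.1,4.37,0]
  ],
  "turn": [0,0.025,0.05,0.075,0.1,0.125,0.15,0.175,0.2,0.225],
  "jaw": [0.46,0.46,0.46,0.46,0.46,0.46,0.46,0.46,0.46,0.46]
}}

```text
clock: 4.55
tool_pos: [506.3, -61.4, 80.9]
tool_rot: [3.141, 0.0, 2.228]
wrist_force: [-1.5, -0.1, -0.9]
width: 39.8
grasp_force: 0.7
```

Run:
```python
from cell import vision,sensors
from h import *
a=vision.snapshot("wrist")["color"]; b=vision.snapshot("side")["color"]
cv2.imwrite("pics/c3.png",np.hstack([cv2.resize(a,None,fx=.75,fy=.75),cv2.resize(b[130:230,210:330],(346,288),interpolation=2)])[:,:,::-1])
```

```text
(no output)
```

View pics/c3.png

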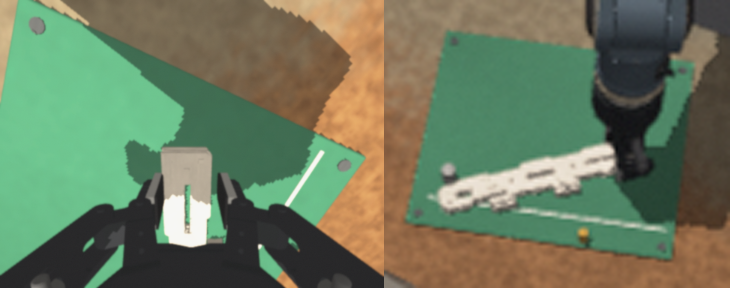

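The frame is following the near finger and its pivot end is still at the post (side view, post at about (449,170)). I'll continue the arc.

>>> {"api": "servo_tool", "payload": {
  "xyz": [
    [-0.08,0.47,0],
    [-0.16,0.95,0],
    [-0.26,1.42,0],
    [-0.37,1.88,0],
    [-0.5,2.35,0],
    [-0.63,2.81,0],
    [-0.78,3.27,0],
    [-0.94,3.72,0],
    [-1.1,4.17,0],
    [-1.28,4.61,0]
  ],
  "turn": [0.025,0.05,0.075,0.1,0.125,0.15,0.175,0.2,0.225,0.25],
  "jaw": [0.46,0.46,0.46,0.46,0.46,0.46,0.46,0.46,0.46,0.46]
}}

```text
clock: 5.65
tool_pos: [550.9, -43.3, 80.9]
tool_rot: [3.14, 0.0, 1.978]
wrist_force: [-1.2, 1.3, -0.9]
width: 39.5
grasp_force: 0.7
```

```bash
cat > m.py <<'E'
from cell import vision,sensors
from h import *
import sys
s=vision.snapshot("side"); x,y,w,hh=(216,139,103,83)
h=cv2.cvtColor(s["color"],cv2.COLOR_RGB2HSV)
m=np.zeros(h.shape[:2],np.uint8); m[y:y+hh,x:x+w]=cv2.inRange(h,(0,0,170),(30,60,255))[y:y+hh,x:x+w]
c=max(cv2.findContours(m,0,1)[0],key=cv2.contourArea); W=ray(s,c[:,0],18)
P=np.array([601.7,-230.6]);b=.239; B=np.array([[np.cos(b),np.sin(b)],[-np.sin(b),np.cos(b)]])
Wb=((W-P)@B.T).astype(np.float32); print("board-frame rect",cv2.minAreaRect(Wb),"min",Wb.min(0),"max",Wb.max(0))
t=np.array(sensors.get_state()["tool_pos"])[:2]; print("tool in board",B@(t-P),sensors.get_state()["tool_rot"][2]-np.pi/2-b)
if len(sys.argv)>1: cv2.imwrite(f"pics/{sys.argv[1]}.png",cv2.resize(s["color"][y-5:y+hh+5,x-5:x+w+5,::-1],None,fx=6,fy=6,interpolation=2))
E
python3 m.py
```

```text
board-frame rect ((18.91559600830078, 88.88356018066406), (42.79431915283203, 193.37220764160156), 10.2039213180542) min [-18.346922  -8.874931] max [ 45.096684 185.1045  ]
tool in board [ -4.0550054  194.00176192] 0.1678180132547772
```

>>> {"api": "servo_tool", "payload": {
  "xyz": [
    [-0.06,0.38,0],
    [-0.13,0.76,0],
    [-0.2,1.13,0],
    [-0.28,1.51,0],
    [-0.37,1.88,0],
    [-0.47,2.25,0],
    [-0.58,2.62,0],
    [-0.66,2.9,0],
    [-0.72,3.08,0],
    [-0.72,3.08,0]
  ],
  "turn": [0.02,0.04,0.06,0.08,0.1,0.12,0.14,0.155,0.165,0.165],
  "jaw": [0.46,0.46,0.46,0.46,0.46,0.46,0.46,0.46,0.46,0.46]
}}

```text
clock: 6.7
tool_pos: [581.9, -37.8, 81.0]
tool_rot: [3.14, 0.0, 1.815]
wrist_force: [-0.6, 0.3, -0.3]
width: 39.1
grasp_force: 0.5
```

```bash
python3 m.py s4
```

```text
board-frame rect ((32.78861999511719, 82.60438537597656), (45.71127700805664, 193.056640625), 0.46095871925354004) min [  9.264564 -13.951879] max [ 55.59524 179.19046]
tool in board [ 26.33586062 191.77358721] 0.005084757326557887
```

View pics/s4.png

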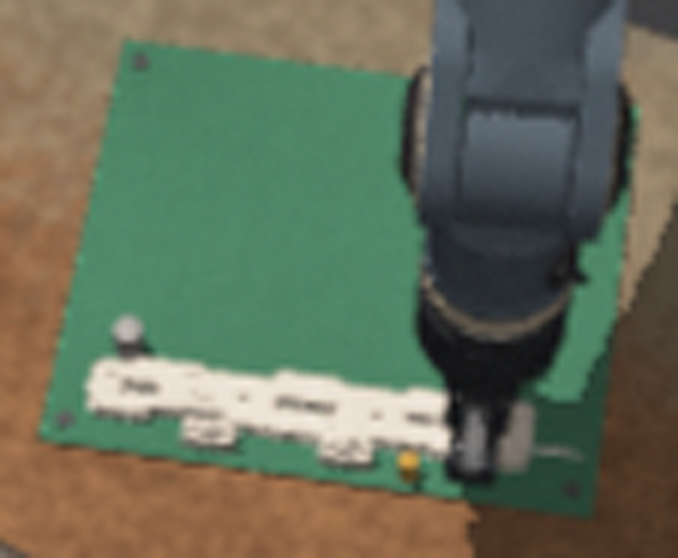

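The frame now lies along the line, with its edge close to the brass pin at (408,465) and the post at (128,330). I'll back off, lift, and check the pivot end from near with the wrist camera.

>>> {"api": "servo_tool", "payload": {
  "xyz": [
    [0,-0.25,0],
    [0,-0.25,0],
    [0,-0.25,-1.5],
    [0,-0.25,-4],
    [0,-0.25,-8],
    [-2,-0.25,-12],
    [-6,-0.25,-12],
    [-9,-0.25,-12],
    [-9,-0.25,-12],
    [-9,-0.25,-12]
  ],
  "turn": [0,0,0,0,0,0,0,0,0,0],
  "jaw": [0.48,0.48,0.48,0.48,0.48,0.48,0.48,0.48,0.48,0.48]
}}

```text
clock: 7.75
tool_pos: [600.6, -126.6, 201.9]
tool_rot: [3.14, 0.0, 1.813]
wrist_force: [-0.3, 0.2, 0.4]
width: 41.2
grasp_force: 0.0
```

```bash
python3 m.py
python3 - <<'E'
from cell import vision,sensors
import cv2,pickle
s=vision.snapshot("wrist"); pickle.dump(s,open("w5.pkl","wb")); cv2.imwrite("pics/w5.png",s["color"][:,:,::-1])
E
```

```text
board-frame rect ((33.32916259765625, 57.9212646484375), (44.028053283691406, 143.29649353027344), 2.486231565475464) min [  9.866196 -13.951879] max [ 55.59524 129.46362]
tool in board [ 23.75553374 102.71546932] 0.005440126885118413
```

View pics/w5.png

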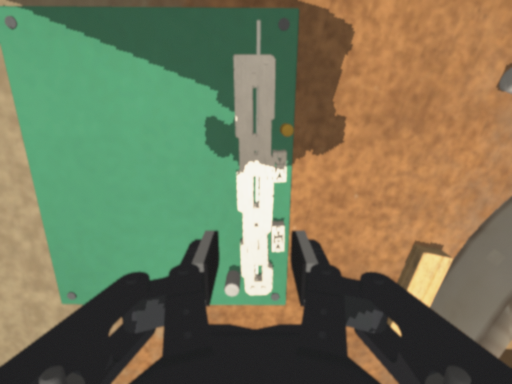

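The wrist view shows the whole job: frame from row 55 (free end) to row 295 (pivot end), post top at (232,290), pin at (288,130), white line showing at (258,20–54).

Run:
```python
import pickle; from h import *
s=pickle.load(open("w5.pkl","rb"))
Q=dict(post=(232,290,32),pin=(288,129.5,26),lineend=(258,20,6),line2=(258.8,50,6),free_l=(234,55,18),free_r=(275,55,18),piv_l=(243,292,18),piv_r=(273,292,18),piv_bot=(258,295,18),br1=(280,152,18),br2=(279,225,18),br2b=(279,251,18),l80=(234.5,90,18),r80=(275,90,18),boardTR=(299,9,6),boardTL=(0,9,6),boardBL=(62,304,6))
W={k:ray(s,v[:2],v[2])[0] for k,v in Q.items()}
d=W["pin"]-W["post"]; b=np.arctan2(d[1],d[0])-np.arctan2(160,51.5); print("yaw",b,np.hypot(*d),W["post"],W["pin"])
for b in (b,.239):
  B=np.array([[np.cos(b),np.sin(b)],[-np.sin(b),np.cos(b)]])
  o=W["pin"]-B.T@[51.5,160]; print({k:(B@(w-o)).round(1).tolist() for k,w in W.items()})
```

```text
yaw 0.23929087274597083 168.1406317293383 [ 603.74317837 -230.13955952] [615.85762632 -62.43591559]
{'post': [-0.0, -0.1], 'pin': [51.5, 160.0], 'lineend': [24.8, 249.3], 'line2': [25.7, 226.3], 'free_l': [4.8, 220.2], 'free_r': [39.1, 220.4], 'piv_l': [10.6, -12.9], 'piv_r': [43.1, -12.8], 'piv_bot': [26.9, -16.7], 'br1': [45.9, 139.1], 'br2': [47.2, 66.0], 'br2b': [48.1, 36.9], 'l80': [4.8, 192.7], 'r80': [39.9, 192.8], 'boardTR': [59.2, 257.6], 'boardTL': [-191.9, 256.3], 'boardBL': [-198.6, -38.9]}
{'post': [0.0, -0.1], 'pin': [51.5, 160.0], 'lineend': [24.8, 249.3], 'line2': [25.7, 226.3], 'free_l': [4.8, 220.2], 'free_r': [39.1, 220.4], 'piv_l': [10.6, -12.9], 'piv_r': [43.2, -12.8], 'piv_bot': [26.9, -16.7], 'br1': [45.9, 139.1], 'br2': [47.2, 66.0], 'br2b': [48.1, 36.9], 'l80': [4.7, 192.7], 'r80': [39.8, 192.8], 'boardTR': [59.2, 257.6], 'boardTL': [-191.9, 256.3], 'boardBL': [-198.5, -39.0]}
```

The frame is about 0.02 rad short of the line, roughly 3.5–4 mm at the free end, and y is within about 2 mm. I'll go back down and nudge it gently by about 5.5 mm.

>>> {"api": "servo_tool", "payload": {
  "xyz": [
    [4,0,0],
    [8,0,0],
    [9,0,0],
    [9,0,4],
    [9,0,8],
    [9,0,10.5],
    [9,0,12],
    [9,0,12],
    [9,0,12]
  ],
  "turn": [0,0,0,0,0,0,0,0,0],
  "jaw": [0.48,0.48,0.48,0.48,0.48,0.48,0.48,0.46,0.46]
}}

```text
clock: 8.75
tool_pos: [579.4, -38.1, 81.8]
tool_rot: [3.14, 0.0, 1.815]
wrist_force: [-0.4, -0.6, -0.5]
width: 39.2
grasp_force: 0.0
```

>>> {"api": "servo_tool", "payload": {
  "xyz": [
    [0,0.1,0],
    [0,0.2,0],
    [0,0.3,0],
    [0,0.4,0],
    [0,0.5,0],
    [0,0.6,0],
    [0,0.7,0],
    [0,0.75,0],
    [0,0.8,0],
    [0,0.8,0]
  ],
  "turn": [0,0,0,0,0,0,0,0,0,0],
  "jaw": [0.46,0.46,0.46,0.46,0.46,0.46,0.46,0.46,0.46,0.46]
}}

```text
clock: 9.75
tool_pos: [586.8, -36.6, 80.8]
tool_rot: [3.141, -0.0, 1.815]
wrist_force: [-2.0, -1.0, 0.9]
width: 39.6
grasp_force: 1.2
```

>>> {"api": "servo_tool", "payload": {
  "xyz": [
    [0,-0.25,0],
    [0,-0.25,0],
    [0,-0.25,-1.5],
    [0,-0.25,-4],
    [0,-0.25,-8],
    [-2,-0.25,-12],
    [-6,-0.25,-12],
    [-9,-0.25,-12],
    [-9,-0.25,-12],
    [-9,-0.25,-12]
  ],
  "turn": [0,0,0,0,0,0,0,0,0,0],
  "jaw": [0.48,0.48,0.48,0.48,0.48,0.48,0.48,0.48,0.48,0.48]
}}

```text
clock: 10.75
tool_pos: [606.1, -125.1, 201.9]
tool_rot: [3.14, 0.0, 1.813]
wrist_force: [-0.1, 0.2, -1.2]
width: 40.6
grasp_force: 0.0
```

Run:
```python
from cell import vision,sensors
import cv2,pickle
s=vision.snapshot("wrist"); pickle.dump(s,open("w6.pkl","wb")); cv2.imwrite("pics/w6.png",cv2.resize(s["color"][0:310,190:330,::-1],None,fx=1.9,fy=1.9,interpolation=2))
```

```text
(no output)
```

View pics/w6.png

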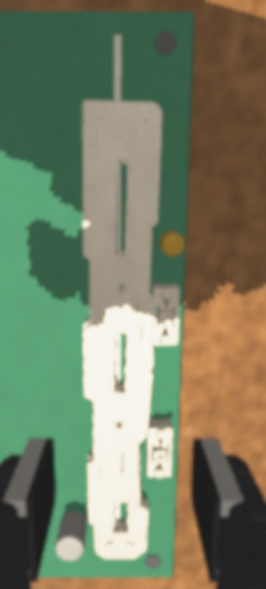

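The frame now sits on the line: in the crop the line enters the free end at (118,98), between edges 82 and 162. The pin is at (173,244), just clear of the edge, and the post is at (70,547).

Run:
```python
import pickle; from h import *
s=pickle.load(open("w6.pkl","rb"))
Q=dict(post=(70,547,32),pin=(173,243,26),line1=(118,35,6),line2=(118,98,6),fl=(82,106,18),fr=(162,106,18),l80=(82.5,180,18),r80=(161.5,180,18),pl=(92,540,18),pr=(148,540,18),bot=(121,560,18),pinrow_r=(153,243,18),br1=(168,286,18))
W={k:ray(s,((v[0]+.5)/1.9-.5+190,(v[1]+.5)/1.9-.5),v[2])[0] for k,v in Q.items()}
b=.239; B=np.array([[np.cos(b),np.sin(b)],[-np.sin(b),np.cos(b)]]); o=W["pin"]-B.T@[51.5,160]
print({k:(B@(w-o)).round(1).tolist() for k,w in W.items()})
```

```text
{'post': [0.5, 1.1], 'pin': [51.5, 160.0], 'line1': [26.1, 249.2], 'line2': [26.1, 223.8], 'fl': [10.3, 218.3], 'fr': [45.6, 218.5], 'l80': [9.9, 187.5], 'r80': [46.1, 187.7], 'pl': [11.5, -4.5], 'pr': [43.2, -4.4], 'bot': [27.9, -17.8], 'pinrow_r': [42.8, 159.5], 'br1': [50.5, 139.1]}
```

>>> {"api": "servo_tool", "payload": {
  "xyz": [
    [0,-3,-4],
    [0,-6,-8],
    [0,-8,-10],
    [0,-8,-10],
    [0,-8,-10],
    [0,-8,-10]
  ],
  "turn": [0,0,0,0,0,0],
  "jaw": [0.5,0.5,0.5,0.5,0.5,0.5]
}}

```text
clock: 11.4
tool_pos: [528.4, -142.6, 299.9]
tool_rot: [-3.141, -0.001, 1.817]
wrist_force: [0.0, -0.6, -0.1]
width: 42.8
grasp_force: 0.0
```

```bash
python3 -c "
from cell import r
print(r.sign_off())"
```

```text
the job is handed in; nothing more can be done
None
```

The job is handed in at about 11.4 s: by the last wrist picture the frame lies along the white line to within about 2 mm, its pivot end is at the post, it sits about 3 mm short of the brass pin, the spare frame was left alone and the arm is clear; sign-off gave no verdict.

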